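# Dock the drip plate and hang the mask lens frame over it

## Task

Get the dive mask ready to dry: first lower the white drip plate over the two pins of the blue base under the rail until it lies flush. Then take the lens frame out of its grey stand by the yellow tab, hook its hanger onto the rail in the open gap at the rail's left end (as the robot sees it) where the dark keeper bar stops, and slide it along the rail to the middle of the orange band above the plate. Leave it hanging there freely on the rail, with the plate still flush, and do not disturb the dry box, the spray bottle or the dish.

Things in the scene. Friction and masses are not known exactly. Their poses are not given: they have to be found in the camera images.
- rack: Fixed drying rack; origin on the shelf below the middle of the rail; x points away from the robot, y along the rail to the robot's left, z up. The round steel rail, 12 mm in diameter, runs along y at x 0, its centre 215 mm above the shelf, between two 16 mm posts at y -220 and +220 mm.
- batten_edge (a point): Middle of the lower front edge of a fixed white batten above and beyond the rail, at rack x 18, y 0, z 345 mm; rack axes. The batten is 20 mm deep (+x), 18 mm thick, 520 mm long (y), on uprights at rack x 28, y -245 and +245. It blocks a gripper pointing straight down over the rail: tilt the tool 30 to 45 degrees, its back leaning towards the robot.
- keeper_end (a point): Left (+y) end of the dark keeper bar, at rack x 34, y 70, z 244 mm; rack axes. The bar, 8 mm in diameter, runs from here along -y to y -215, hung from the batten on 6 mm rods. Under it a hooked hanger can rise only about 9 mm, too little to unhook: it goes on or off the rail only in the gap from y 70 to 212.
- gap (a point): Point on the rail's centreline in the middle of the loading gap, at y +145 mm of the rack. Axes as the rack's.
- dock: Fixed blue plastic base, 160 x 60 x 10 mm (x, y, z), origin at the centre of its underside, on the shelf; axes as the rack's; its centre lies 40 mm nearer the robot than the rail. Two upright steel pins, 10 mm in diameter with tapered tips, at x -55 and +55 mm, y 0, stand 23 mm above the base's top.
- mark (a point): Point on the rail's centreline at the middle of the orange band (24 mm long), directly above the dock's y 0 line, 40 mm beyond the dock's centre. Axes as the rack's. Orange patches of the same width on the batten's edges and top stand level with it.
- tray: Loose white plastic drip plate, 150 x 90 x 12 mm, 0.18 kg, origin at the centre of its underside, x along its length. Through holes 14 mm in diameter at x -55 and +55 mm, y 0. On its top stands a red upright grip fin, 56 mm long (x), 12 mm thick (y), from 12 to 52 mm above the underside. Either way round fits on the pins. When seated its underside is 10 mm above the shelf.
- tray_grip (a point): Centre point of the red fin for gripping, 39 mm above the plate's underside; plate axes. Pinch across y (12 mm).
- hanger: Loose rigid mask lens frame with hanger, 0.16 kg, all in one upright plane (its xz), 14 mm thick in y; origin at the centre of the underside. Black frame with two glass lenses: x -75 to 75, z 0 to 70 mm. A yellow neck at x -24 to -14 mm joins it to the hook above; yellow grip tab on top, up to z 190 mm. It starts upright in the stand, its +x roughly away from the robot.
- hanger_hook (a point): Point at x 0, z 129 mm of the hanger (its axes), where the rail's centre lies when hooked. The hook is an inverted U, inside x -14 to 14 mm, inner top z 135; its free leg, x 14 to 22, ends at z 108, so the rail enters from +x through the 38 mm between leg and frame. The hook's top, z 135 to 145, runs on to x 40 as an ear that passes under the keeper bar.
- hanger_grip (a point): Grip point at x -8, z 172 mm of the hanger (its axes), in the yellow tab: x -22 to 22, z 145 to 190 mm, 12 mm thick (y). Pinch across y; the tool may lean any way in the hanger's plane.
- stand: Fixed grey stand, 170 x 70 mm, origin at the centre of its underside, x along its slot. The slot is 17 mm wide, its floor 8 mm and its walls' tops 44 mm above the shelf; lift the frame straight up out of it.
- dry_box: Bystander: grey hard plastic dry box with a black flip latch, 154 x 109 x 67 mm, origin at the centre of its underside.
- spray: Bystander: blue anti-fog spray bottle with closed white cap, 44 mm in diameter, 120 mm tall, origin at the centre of its underside.
- dish: Bystander: pale blue ceramic dish, 108 mm in diameter, 26 mm high, with two cowrie shells in it, origin at the centre of its underside.

How it is judged:
By the outcome, as a careful person would: the job done as asked, in the order asked, and still so for the second after the job is handed in, with the robot touching nothing.
It also fails if it takes over 69 s, if anything falls off the work surface, if the arm or the gripper's body presses on something with over 40 N, if the wrist force passes 120 N, or if a joint passes its speed limit or range.

## Robot

A 6-joint arm with a two-finger parallel gripper is mounted at the origin on the work surface. World frame = base frame: x ahead of the robot, y to its left, z up, the work surface at z = 0. Lengths are in mm, angles in rad, forces in N, time in s.
With the tool pointing down it reaches from about 275 to 750 mm from the base axis. Payload 10.2 kg.
Tool frame: the origin (TCP) lies midway between the tips of the shut fingers; the grasp point (between the pads) lies 19 mm behind it; z points along the fingers, y is the line along which they close (so a half turn about z gives the same grasp; the last joint's range is limited). The gripper opens to 85 mm and grips with 20 to 120 N. Pads are 22 mm wide; open, the fingers measure 114 mm over their backs; the gripper's body (76 mm by 85 mm) begins 54 mm behind the grasp point. The pads swing forward as they close: fully open they stand 13 mm farther back than shut.
Start: joints at [1.109, 0.313, 1.498, -0, 1.331, -0.223], TCP at [124.194, 510.105, 231.294] pointing down, gripper open.
Joint ranges: [-2.94, 2.94], [-0.97, 2.17], [0.19, 2.56], [-1.23, 4.37], [0.02, 3.11], [-2.88, 2.88]. Speed limits (rad/s): [2.39, 2.39, 3.01, 3.14, 3.14, 3.14].

## Interface

Orientations are given as a unit quaternion [w, x, y, z].
In Python, from rig import sense, capture, finish_job, find_in, place_of gives the robot as it stands. The module is installed in compiled form; this text tells all that it offers.
- The arm moves only by the shell command python3 -m jog 'ROWS' [FORCE]. ROWS is JSON, a list of rows, each an object of numbers: "tx", "ty", "tz": the shift along the tool's x, y, z in mm; "ax", "ay", "az": the turn, a rotation vector about the tool's x, y, z in rad; "jaw": the closure, from -1 (fully open) to 1 (shut), so that 0 is half open. In form: [{"tx": .., "ty": .., "tz": .., "ax": .., "ay": .., "az": .., "jaw": ..}, ...]. A call has 1 to 5 rows; each row shifts and turns the commanded pose from where the row before left it, along the tool's axes as they then stand; what a row does not reach is not made up. A row lasts 1/8 s, in which the tool goes at most 62.5 mm and 10.7 degrees, less where a joint would pass 70% of its speed; a pose out of reach is approached as far as the arm can. A call with a gripper value outside its range is refused whole. The fingers move at their own pace and stop on an object; FORCE is the grip in N (left out, the last holds). Time passes only in rows, so rows that do not move let the fingers close. It gives the time, the measured TCP pose, the force, the opening and the grip force at its end, in the units of the state.
- sense(): the state, without advancing time (a new reading comes with each control period).
- capture(name): name is "side" or "top"; returns a dict with "color" (384x512x3 uint8, red, green, blue), "depth" (384x512 float32, mm along the optical axis (not along the pixel's ray), 0 where there is no reading), "fx", "fy", "cx", "cy" (pixels), "k1" (the pictures are not rectified: a ray, as slopes to the right and down, at radius r is drawn at 1 + k1 r^2 times it, then the intrinsics apply), "camera_from_world" (4x4, takes a point from world to camera coordinates). Camera axes: x right, y up, looking along -z (the intrinsics and any distortion apply to the point x, -y, -z); pixel columns grow to the right and rows downward; lengths in mm; the calibration is good to about 2 mm. A picture is of the moment at which its call begins.
- finish_job(): hands the job in; it is judged then, once.
Trained networks look in the newest picture that a camera, given by its name, has taken for a name from the list of things; names that differ only in an ending like _2 or _b are one class to them, and where a whole thing is asked for, a point or a joint stands for the part that bears it (a point fixed in the world has none). Each returns a list of dicts, best first, with "conf" (0 to 1); they miss things now and then, are a little off and sometimes report something else, mostly with a low value. They report only what shows in the picture. A call takes as long as a camera call.
- find_in(query, camera): "centre" ([column, row] in pixels, amid what is visible of it).
- place_of(query, camera): "centre" ([column, row] in pixels: a listed point, or the origin of a listed thing).
The state is a dict: "time_s": time; "joints": joint angles; "dq": joint speeds; "tau": joint torques, N m; "eef_pos": TCP position; "ee_rot": TCP orientation; "force": force on the tool from outside, world axes, zero at the start; "wrist_torque": the same for the moment, N m; "grip_width": opening from 0.0 (shut) to 1.0 (fully open); "grip_force": force on a finger pad.
Only numpy, scipy, OpenCV 4.12 (cv2) and the standard library are available. Lean on these libraries where they do the work, as an engineer would, in place of code of your own. Each camera call takes 0.05 s, during which the arm holds its last target. There are 200 camera calls.

## Working session

There is one attempt and no reset: what is moved stays moved. The work goes in short steps, Python scripts to look and compute and a shell command to move; the robot and the scene stay as the last step left them, time stands still between calls to the robot, and variables do not carry over. Pictures are saved under pics/ and viewed, at most 11 in all, crops included, and the job is handed in when it is done.

```bash
mkdir -p pics; cat > h.py <<'E'
import numpy as np, cv2
from scipy.spatial.transform import Rotation as R
from rig import *
def ray(c,px):
    K=np.array([[c["fx"],0,c["cx"]],[0,c["fy"],c["cy"]],[0,0,1.]])
    s=cv2.undistortPoints(np.array([[px]],float),K,np.array([c["k1"],0,0,0.]))[0,0]
    return np.array([s[0],-s[1],-1.])
def toworld(c,p):
    return (np.linalg.inv(c["camera_from_world"])@np.r_[p,1])[:3]
def onplane(c,px,z):
    o=toworld(c,np.zeros(3)); d=toworld(c,ray(c,px))-o
    return o+d*(z-o[2])/d[2]
def bydepth(c,px):
    u,v=int(round(px[0])),int(round(px[1])); d=c["depth"][max(v-1,0):v+2,max(u-1,0):u+2]; d=d[d>0]
    return toworld(c,ray(c,px)*np.median(d)) if len(d) else None
def tri(cs,pxs):
    A=np.zeros((3,3));b=np.zeros(3)
    for c,p in zip(cs,pxs):
        o=toworld(c,np.zeros(3)); d=toworld(c,ray(c,p))-o; d/=np.linalg.norm(d)
        M=np.eye(3)-np.outer(d,d); A+=M; b+=M@o
    return np.linalg.solve(A,b)
def proj(c,w):
    p=(c["camera_from_world"]@np.r_[w,1])[:3]; x,y=p[0]/-p[2],-p[1]/-p[2]; f=1+c["k1"]*(x*x+y*y)
    return c["fx"]*x*f+c["cx"],c["fy"]*y*f+c["cy"]
def go(target,rot=None):
    """tool-frame shift and rotvec from present to world target (TCP)"""
    s=sense(); r=R.from_quat(np.roll(s["ee_rot"],-1)); 
    sh=r.inv().apply(np.array(target)-s["eef_pos"])
    rv=(r.inv()*rot).as_rotvec() if rot is not None else np.zeros(3)
    print("shift",sh.round(1),"turn",rv.round(3))
E
python3 - <<'E'
from h import *
s=sense(); print({k:np.round(v,3) for k,v in s.items()})
C={n:capture(n) for n in("side","top")}
for n,c in C.items():
    cv2.imwrite(f"pics/{n}0.png",c["color"][:,:,::-1]); print(n,toworld(c,np.zeros(3)).round())
for q in "rack batten_edge keeper_end gap dock mark tray tray_grip hanger hanger_hook hanger_grip stand dry_box spray dish".split():
    P={n:place_of(q,n) for n in C}
    for n in C:
        if P[n]:
            b=P[n][0]; w=bydepth(C[n],b["centre"]); print(q,n,round(b["conf"],2),np.round(b["centre"]),None if w is None else w.round(),"z0:",onplane(C[n],b["centre"],0).round())
    if all(P.values()): print("   tri",tri(C.values(),[P[n][0]["centre"] for n in C]).round(1))
E
```

```text
{'time_s': np.float64(0.0), 'joints': array([ 1.109,  0.313,  1.498, -0.   ,  1.331, -0.223]), 'dq': array([-0.   , -0.   ,  0.002, -0.001, -0.   , -0.   ]), 'tau': array([ 2.0000e-03, -4.1227e+01, -2.5974e+01, -0.0000e+00,  4.0000e-03,
        0.0000e+00]), 'eef_pos': array([124.079, 509.871, 230.728]), 'ee_rot': array([-0.   ,  0.119,  0.993, -0.001]), 'force': array([-0.322,  0.189, -0.314]), 'wrist_torque': array([0.018, 0.023, 0.026]), 'grip_force': np.float64(0.0), 'grip_width': np.float64(1.001)}
side [-438. -752. 1226.]
top [ 400.    5. 1605.]
rack top 0.34 [343. 233.] [ 434. -270.  196.] z0: [ 439. -308.    0.]
batten_edge side 0.64 [277. 153.] [636. -44. 351.] z0: [1065.  239.    0.]
batten_edge top 0.9 [264. 153.] [636. -40. 361.] z0: [705. -53.   0.]
   tri [639.2 -41.  347.1]
keeper_end side 0.7 [265. 167.] [655.  20. 247.] z0: [930. 214.   0.]
keeper_end top 0.7 [233. 156.] [696.  47.   3.] z0: [697.  47.   0.]
   tri [658.9  33.6 237. ]
gap side 0.69 [241. 169.] [623. 110. 217.] z0: [851. 295.   0.]
gap top 0.68 [209. 164.] [632. 111. 218.] z0: [668. 128.   0.]
   tri 
[... 1075 characters left out ...]
3.] z0: [ 574. -185.    0.]
hanger_grip top 0.69 [343. 233.] [ 435. -269.  196.] z0: [ 440. -307.    0.]
   tri [ 433.1 -269.3  175.1]
stand side 0.93 [295. 283.] [ 422. -291.   24.] z0: [ 438. -282.    0.]
stand top 0.68 [336. 228.] [ 454. -271.   78.] z0: [ 457. -285.    0.]
   tri [ 452.8 -282.   -12.8]
dry_box top 0.91 [118. 164.] [660. 408.  66.] z0: [671. 425.   0.]
spray side 0.63 [284. 191.] [ 607. -102.  224.] z0: [840.  43.   0.]
spray top 0.78 [384. 175.] [ 618. -424.   73.] z0: [ 628. -444.    0.]
   tri [ 505.  -263.7  406. ]
dish side 0.63 [213. 246.] [385.  62.   7.] z0: [390.  67.   0.]
dish top 0.85 [226. 249.] [392.  73.   7.] z0: [392.  73.   0.]
   tri [392.9  71.9  -5.8]
```

```bash
ls pics
```

```text
side0.png
top0.png
```

View pics/side0.png

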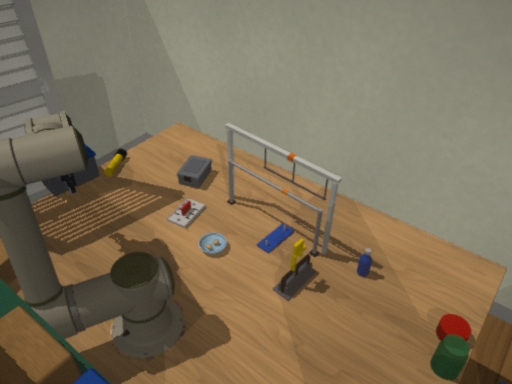

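View pics/top0.png

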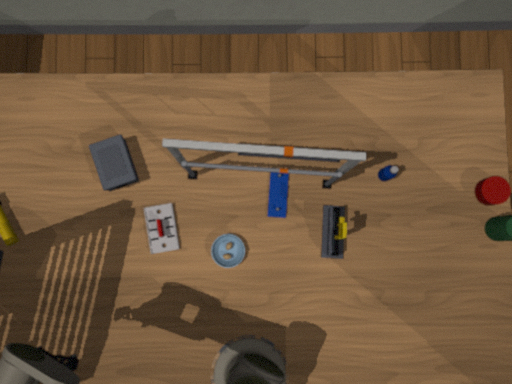

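The top view shows the plate at (162,226), the dock at (278,195), the hanger and stand at (336,232) and the orange band at (284,170). The rack is slightly yawed, and the detections agree with the picture. Next I refine these with colour-segmented point clouds.

```bash
cat >> h.py <<'E'
def cloud(c):
    v,u=np.mgrid[:384,:512]; K=np.array([[c["fx"],0,c["cx"]],[0,c["fy"],c["cy"]],[0,0,1.]])
    s=cv2.undistortPoints(np.stack([u.ravel(),v.ravel()],1)[:,None].astype(float),K,np.array([c["k1"],0,0,0.]))[:,0]
    d=c["depth"].ravel()[:,None]; p=np.c_[s[:,0],-s[:,1],-np.ones(len(s))]*d
    T=np.linalg.inv(c["camera_from_world"]); return (p@T[:3,:3].T+T[:3,3]).reshape(384,512,3)
def masks(c):
    H,S,V=[a.astype(int) for a in cv2.split(cv2.cvtColor(c["color"],cv2.COLOR_RGB2HSV))]
    return dict(blue=(H>105)&(H<130)&(S>150)&(V>60),red=((H<6)|(H>174))&(S>150)&(V>70),yellow=(H>20)&(H<34)&(S>150)&(V>90),
      orange=(H>6)&(H<16)&(S>190)&(V>140),white=(S<50)&(V>130),any=V>=0)
def seg(c,col,lo,hi):
    P=cloud(c); m=masks(c)[col]&(c["depth"]>0)&np.all((P>lo)&(P<hi),axis=2); return P[m],m
def rect(p):
    (x,y),(w,h),a=cv2.minAreaRect(p[:,:2].astype(np.float32)); return np.round([x,y,w,h,a],1)
E
python3 - <<'E'
from h import *
for n in("top","side"):
    c=capture(n); print(n)
    for name,col,lo,hi in [("dock","blue",(450,-160,-5),(700,-40,20)),("pins","any",(450,-160,18),(640,-40,60)),("fin","red",(380,200,10),(560,350,70)),("plate","white",(380,200,-5),(560,350,40)),
      ("tab","yellow",(350,-340,140),(520,-200,220)),("orange rail","orange",(560,-160,200),(680,-40,235)),("orange batten","orange",(560,-160,300),(720,-40,400)),
      ("rail","any",(570,-240,195),(680,170,232)),("stand","any",(330,-350,36),(540,-200,52)),("frame","any",(330,-350,60),(540,-200,85))]:
        p,m=seg(c,col,lo,hi)
        if len(p)<4: print(name,len(p)); continue
        med=np.median(p,0); u,sv,vt=np.linalg.svd(p[:,:2]-p[:,:2].mean(0),full_matrices=False)
        print(name,len(p),"mean",p.mean(0).round(1),"z5/95",np.percentile(p[:,2],[5,95]).round(1),"dir",vt[0].round(3),"rect",rect(p))
    b=cv2.resize(c["color"][130:290,130:390] if n=="top" else c["color"][110:310,140:400],None,fx=3,fy=3,interpolation=cv2.INTER_CUBIC); cv2.imwrite(f"pics/{n}1.png",b[:,:,::-1])
E
```

```text
top
dock 693 mean [565.  -96.7  10.5] z5/95 [ 4.7 16.4] dir [-0.997  0.075] rect [566.1 -96.7  55.2 139.9  85.5]
pins 36 mean [573.  -97.3  24.6] z5/95 [18.4 33.9] dir [-0.993  0.121] rect [563.4 -95.7  48.2 133.7  82.9]
fin 61 mean [461.  277.9  51.8] z5/95 [46.9 58.4] dir [-0.983 -0.181] rect [460.7 278.4  49.4  11.3  11.3]
plate 898 mean [460.  281.1  12.6] z5/95 [ 5.7 19.1] dir [-0.987 -0.16 ] rect [462.2 281.1 152.3  90.6   9.4]
tab 153 mean [ 448.8 -270.7  177.3] z5/95 [148.5 202. ] dir [-0.994  0.107] rect [ 451.9 -272.5   14.7   62.4   86.1]
orange rail 17 mean [ 613.2 -100.1  221.8] z5/95 [218.1 226. ] dir [-0.08  -0.997] rect [ 613.4 -100.5    7.    14.3    3.3]
orange batten 58 mean [ 641.6 -102.2  364.5] z5/95 [361.7 368.2] dir [-0.93   0.368] rect [ 641.4 -103.    17.9   19.2   88.8]
rail 617 mean [616.7 -36.6 220. ] z5/95 [214.5 225.7] dir [0.079 0.997] rect [616.9 -34.7 411.4  13.8  85.6]
stand 223 mean [ 442.1 -265.1   43.9] z5/95 [37.5 49.8] dir [-0.999  0.047] rect [ 444.  -271.7   38.3  148.9   86.8]
frame 208 mean [ 440.7 -271.1   77.3] z5/95 [69.1 83.2] dir [-0.9
[... 519 characters left out ...]
39.5 -276.9  174.4] z5/95 [146.  201.3] dir [-0.994  0.113] rect [ 449.3 -275.8   14.6   68.6   85.3]
orange rail 14 mean [ 608.7 -102.2  220.8] z5/95 [216.4 226.6] dir [-0.269 -0.963] rect [ 609.7 -103.4   17.4    9.5   76.1]
orange batten 18 mean [ 636.6 -104.8  364.7] z5/95 [361.5 367.9] dir [-0.982 -0.191] rect [ 634.9 -104.6   21.6   16.1   15.8]
rail 311 mean [613.5 -47.2 219.6] z5/95 [212.8 225. ] dir [-0.079 -0.997] rect [616.6 -34.6 408.6  20.4  85.5]
stand 221 mean [ 435.8 -282.6   44. ] z5/95 [37.6 49.6] dir [-0.996  0.094] rect [ 440.8 -280.8   38.6  158.8   80. ]
frame 180 mean [ 435.4 -275.2   76.6] z5/95 [62.3 83.5] dir [-0.998  0.069] rect [ 441.9 -274.2   17.6  152.    85.8]
```

View pics/top1.png

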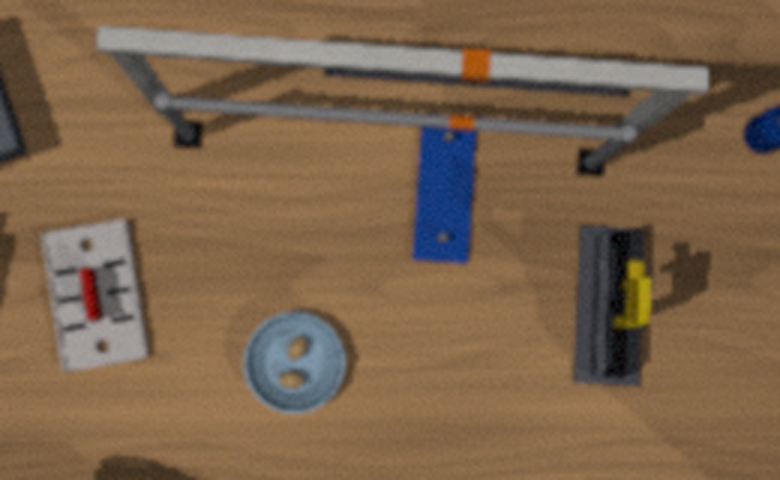

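The crop shows both plate holes, both dock pins, the rack yawed by about -0.08 rad, and the plate yawed by about +0.165. I'll grasp the fin with the tool tilted 35°.

```bash
cat >> h.py <<'E'
RD=R.from_matrix(np.array([[-1,0,0],[0,1,0],[0,0,-1.]]))
def rt(yaw,tilt): return R.from_euler('z',yaw)*R.from_euler('y',-tilt)*RD
def steps(G,yaw,tilt,back=0):
    r=rt(yaw,np.deg2rad(tilt)); z=r.as_matrix()[:,2]; go(np.array(G,float)+z*(19-back),r); return r
def st():
    s=sense(); r=R.from_quat(np.roll(s["ee_rot"],-1)); z=r.as_matrix()[:,2]
    print("t",round(s["time_s"],2),"TCP",s["eef_pos"].round(1),"G",(s["eef_pos"]-19*z).round(1),"z",z.round(3),"y",r.as_matrix()[:,1].round(3),"F",s["force"].round(1),"w",round(float(s["grip_width"]),3),"gf",round(float(s["grip_force"]),1),"j",s["joints"].round(2))
E
python3 -c "
from h import *
steps((461,279,41),.165,35,back=90)"
```

```text
shift [-344.5 -160.9  132.1] turn [-0.123 -0.602 -0.391]
```

```bash
python3 -m jog '[{"tx":-49,"ty":-23,"tz":0,"jaw":-1},{"tx":-49,"ty":-23,"tz":10},{"tx":-49,"ty":-23,"tz":20},{"tx":-49,"ty":-23,"tz":20},{"tx":-49,"ty":-23,"tz":20}]' && python3 -m jog '[{"tx":-49,"ty":-23,"tz":30},{"tx":-49,"ty":-23,"tz":30},{"ax":-0.03,"ay":-0.15,"az":-0.1},{"ax":-0.03,"ay":-0.15,"az":-0.1},{"ax":-0.03,"ay":-0.15,"az":-0.1}]' && python3 -m jog '[{"ax":-0.03,"ay":-0.15,"az":-0.09},{}]'; python3 -c "
from h import *
st();steps((461,279,41),.165,35,back=90)"
```

```text
t 1.7 TCP [124.2 510.1 231.3] G [124.2 510.1 250.3] z [-0.  0. -1.] y [0.237 0.972 0.   ] F [-0.1  0.1 -0. ] w 1.0 gf 0.0 j [ 1.11  0.31  1.5   0.    1.33 -0.22]
shift [-344.5 -160.9  132.1] turn [-0.123 -0.602 -0.391]schema error: expected keys tx, ty, tz, ax, ay, az, jaw
```

```bash
python3 -m jog '[{"tx":-49,"ty":-23,"tz":0,"ax":0,"ay":0,"az":0,"jaw":-1},{"tx":-49,"ty":-23,"tz":10,"ax":0,"ay":0,"az":0,"jaw":-1},{"tx":-49,"ty":-23,"tz":20,"ax":0,"ay":0,"az":0,"jaw":-1},{"tx":-49,"ty":-23,"tz":20,"ax":0,"ay":0,"az":0,"jaw":-1},{"tx":-49,"ty":-23,"tz":20,"ax":0,"ay":0,"az":0,"jaw":-1}]' && python3 -m jog '[{"tx":-49,"ty":-23,"tz":30,"ax":0,"ay":0,"az":0,"jaw":-1},{"tx":-49,"ty":-23,"tz":30,"ax":0,"ay":0,"az":0,"jaw":-1},{"tx":0,"ty":0,"tz":0,"ax":-0.03,"ay":-0.15,"az":-0.1,"jaw":-1},{"tx":0,"ty":0,"tz":0,"ax":-0.03,"ay":-0.15,"az":-0.1,"jaw":-1},{"tx":0,"ty":0,"tz":0,"ax":-0.03,"ay":-0.15,"az":-0.1,"jaw":-1}]' && python3 -m jog '[{"tx":0,"ty":0,"tz":0,"ax":-0.03,"ay":-0.15,"az":-0.09,"jaw":-1},{"tx":0,"ty":0,"tz":0,"ax":0,"ay":0,"az":0,"jaw":-1}]'; python3 -c "
from h import *
st();steps((461,279,41),.165,35,back=90)"
```

```text
time_s: 2.33
eef_pos: [336.3, 339.2, 160.9]
ee_rot: [0.0, 0.119, 0.993, 0.0]
force: [0.3, 0.5, -0.1]
grip_width: 1.001
grip_force: 0.0
time_s: 2.95
eef_pos: [419.5, 272.9, 101.7]
ee_rot: [0.228, -0.034, 0.973, 0.018]
force: [0.8, -0.3, 0.4]
grip_width: 1.002
grip_force: 0.0
time_s: 3.2
eef_pos: [421.1, 268.6, 101.1]
ee_rot: [0.279, -0.061, 0.958, 0.016]
force: [0.6, 1.1, 0.4]
grip_width: 0.997
grip_force: 0.0
t 3.2 TCP [421.1 268.6 101.1] G [411.  267.4 117.1] z [ 0.533  0.064 -0.844] y [-0.125  0.992 -0.004] F [0.6 1.1 0.4] w 0.997 gf 0.0 j [ 0.41  0.25  2.11 -0.6   0.28 -0.75]
shift [0.9 3.7 1.7] turn [-0.025 -0.045 -0.031]
```

```bash
python3 -m jog '[{"tx":1,"ty":4,"tz":2,"ax":-0.025,"ay":-0.045,"az":-0.03,"jaw":-1},{"tx":0,"ty":0,"tz":25,"ax":0,"ay":0,"az":0,"jaw":-1},{"tx":0,"ty":0,"tz":25,"ax":0,"ay":0,"az":0,"jaw":-1},{"tx":0,"ty":0,"tz":25,"ax":0,"ay":0,"az":0,"jaw":-1},{"tx":0,"ty":0,"tz":15,"ax":0,"ay":0,"az":0,"jaw":-1}]' 60 | tail -5; python3 -m jog '[{"tx":0,"ty":0,"tz":0,"ax":0,"ay":0,"az":0,"jaw":0},{"tx":0,"ty":0,"tz":0,"ax":0,"ay":0,"az":0,"jaw":0.4}]' |tail -3; python3 -c "
from h import *
st();steps((461,279,41),.165,35)
c=capture('top');b=cv2.resize(c['color'][180:270,110:220],None,fx=5,fy=5,interpolation=cv2.INTER_CUBIC); cv2.imwrite('pics/g1.png',b[:,:,::-1])
"
```

```text
eef_pos: [478.4, 283.2, 34.3]
ee_rot: [0.294, -0.077, 0.952, 0.024]
force: [-0.5, 0.2, -0.0]
grip_width: 1.0
grip_force: 0.0
force: [-0.4, 0.5, -0.1]
grip_width: 0.607
grip_force: 0.0
t 4.08 TCP [476.5 283.5  35. ] G [466.  281.7  50.7] z [ 0.556  0.093 -0.826] y [-0.163  0.987  0.001] F [-0.4  0.5 -0.1] w 0.607 gf 0.0 j [ 0.38  0.48  2.03 -1.23  0.13 -0.16]
shift [ 9.6 -1.9  5. ] turn [ 0.    -0.012 -0.002]
```

View pics/g1.png

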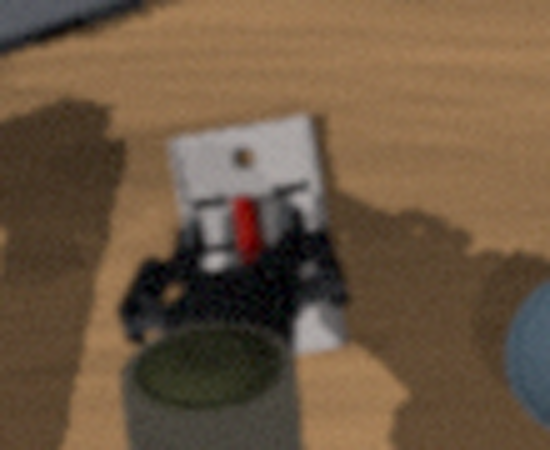

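The tilted grasp runs into the j4 limit, because the wrist is nearly in line with the forearm there. Geometry says 15° is enough at the dock, so I'll back off and regrasp at 15°.

```bash
python3 -m jog '[{"tx":0,"ty":0,"tz":0,"ax":0,"ay":0,"az":0,"jaw":-1},{"tx":0,"ty":0,"tz":-30,"ax":0,"ay":0,"az":0,"jaw":-1},{"tx":0,"ty":0,"tz":-35,"ax":0,"ay":0,"az":0,"jaw":-1},{"tx":0,"ty":0,"tz":-25,"ax":0,"ay":0.17,"az":0,"jaw":-1},{"tx":0,"ty":0,"tz":0,"ax":0,"ay":0.17,"az":0,"jaw":-1}]' >/dev/null; python3 -m jog '[{"tx":0,"ty":0,"tz":0,"ax":0,"ay":0,"az":0,"jaw":-1},{"tx":0,"ty":0,"tz":0,"ax":0,"ay":0,"az":0,"jaw":-1}]'|tail -1;python3 -c "
from h import *
st();steps((461,279,41),.165,15,back=60)"
```

```text
grip_force: 0.0
t 5.0 TCP [437.6 268.2  98. ] G [431.1 267.7 115.9] z [ 0.343  0.024 -0.939] y [-0.142  0.99  -0.026] F [0.2 0.2 0. ] w 0.998 gf 0.0 j [ 0.37  0.32  1.93 -0.19  0.56 -1.2 ]
shift [-7.3  7.6 21. ] turn [-0.032  0.088 -0.014]
```

```bash
python3 -m jog '[{"tx":-7,"ty":8,"tz":10,"ax":-0.032,"ay":0.088,"az":-0.014,"jaw":-1},{"tx":0,"ty":0,"tz":10,"ax":0,"ay":0,"az":0,"jaw":-1},{"tx":0,"ty":0,"tz":0,"ax":0,"ay":0,"az":0,"jaw":-1},{"tx":0,"ty":0,"tz":0,"ax":0,"ay":0,"az":0,"jaw":-1}]' 60 >/dev/null;python3 -c "
from h import *
st();steps((461,279,41),.165,15)"
```

```text
t 5.5 TCP [448.8 278.1  81.5] G [443.9 277.3  99.9] z [ 0.254  0.043 -0.966] y [-0.165  0.986  0.001] F [ 0.1  1.2 -0.3] w 1.004 gf 0.0 j [ 0.36  0.39  1.86 -0.08  0.64 -1.32]
shift [-1.4 -1.2 61.3] turn [ 0.001 -0.001  0.001]
```

```bash
python3 -m jog '[{"tx":-1.5,"ty":-1,"tz":25,"ax":0,"ay":0,"az":0,"jaw":-1},{"tx":0,"ty":0,"tz":25,"ax":0,"ay":0,"az":0,"jaw":-1},{"tx":0,"ty":0,"tz":11,"ax":0,"ay":0,"az":0,"jaw":-1},{"tx":0,"ty":0,"tz":0,"ax":0,"ay":0,"az":0,"jaw":0},{"tx":0,"ty":0,"tz":0,"ax":0,"ay":0,"az":0,"jaw":1}]' 60 >/dev/null; python3 -m jog '[{"tx":0,"ty":0,"tz":0,"ax":0,"ay":0,"az":0,"jaw":1},{"tx":0,"ty":0,"tz":0,"ax":0,"ay":0,"az":0,"jaw":1},{"tx":0,"ty":0,"tz":0,"ax":0,"ay":0,"az":0,"jaw":1},{"tx":0,"ty":0,"tz":0,"ax":0,"ay":0,"az":0,"jaw":1}]' 60 >/dev/null;python3 -c "
from h import *
st();steps((461,279,41),.165,15)"
```

```text
t 6.62 TCP [466.8 280.5  23.9] G [461.9 279.6  42.2] z [ 0.255  0.045 -0.966] y [-0.165  0.986  0.002] F [-2.3  0.1  6.7] w 0.133 gf 59.6 j [ 0.35  0.52  1.84 -0.09  0.52 -1.32]
shift [ 1.3 -0.5  0.9] turn [ 0.002 -0.     0.001]
```

```bash
python3 -c "
from h import *
s=sense(); r=R.from_quat(np.roll(s['ee_rot'],-1))
print(r.inv().apply([0,0,80]).round(1), r.inv().apply([-10,-378,0]).round(1),r.inv().apply([0,0,-.245]).round(3))"
```

```text
[-20.7   0.2 -77.3] [  69.7 -371.1  -19.4] [ 0.063 -0.     0.237]
```

```bash
python3 -m jog '[{"tx":-5,"ty":0,"tz":-19,"ax":0,"ay":0,"az":0,"jaw":1},{"tx":-8,"ty":0,"tz":-29,"ax":0,"ay":0,"az":0,"jaw":1},{"tx":-8,"ty":0,"tz":-29,"ax":0,"ay":0,"az":0,"jaw":1},{"tx":3.5,"ty":-18.5,"tz":-1,"ax":0,"ay":0,"az":0,"jaw":1},{"tx":7,"ty":-37,"tz":-2,"ax":0,"ay":0,"az":0,"jaw":1}]' >/dev/null; python3 -m jog '[{"tx":8.7,"ty":-46.4,"tz":-2.4,"ax":0,"ay":0,"az":0,"jaw":1},{"tx":8.7,"ty":-46.4,"tz":-2.4,"ax":0,"ay":0,"az":0,"jaw":1},{"tx":8.7,"ty":-46.4,"tz":-2.4,"ax":0,"ay":0,"az":0,"jaw":1},{"tx":8.7,"ty":-46.4,"tz":-2.4,"ax":0,"ay":0,"az":0,"jaw":1},{"tx":8.7,"ty":-46.4,"tz":-2.4,"ax":0,"ay":0,"az":0,"jaw":1}]' >/dev/null;python3 -m jog '[{"tx":8.7,"ty":-46.4,"tz":-2.4,"ax":0,"ay":0,"az":0,"jaw":1},{"tx":5,"ty":-28,"tz":-1.4,"ax":0.021,"ay":0,"az":0.079,"jaw":1},{"tx":0,"ty":0,"tz":0,"ax":0.021,"ay":0,"az":0.079,"jaw":1},{"tx":0,"ty":0,"tz":0,"ax":0.021,"ay":0,"az":0.079,"jaw":1},{"tx":0,"ty":0,"tz":0,"ax":0,"ay":0,"az":0,"jaw":1}]' >/dev/null;python3 -c "
from h import *
st();steps((573,-98,122),-.079,15)"
```

```text
t 8.5 TCP [457.3 -88.1 103. ] G [452.4 -87.7 121.4] z [ 0.256 -0.018 -0.967] y [0.078 0.997 0.002] F [ 0.5  0.1 -2.1] w 0.132 gf 59.0 j [-0.5   0.23  2.02  0.18  0.66 -2.12]
shift [-117.2   -0.9   30.4] turn [ 0.002 -0.002  0.   ]
```

```bash
python3 -c "
from h import *
st()
for n in('top','side'):
    c=capture(n)
    for nm,col,lo,hi in [('plate','white',(350,-180,65),(560,-20,108)),('fin','red',(380,-180,90),(560,0,160))]:
        p,m=seg(c,col,lo,hi); print(n,nm,len(p),p.mean(0).round(1),rect(p),np.percentile(p[:,2],[5,95]).round(1))
    print(place_of('tray',n)[:1],place_of('tray_grip',n)[:1])
    b=cv2.resize(c['color'][160:290,200:340],None,fx=4,fy=4,interpolation=cv2.INTER_CUBIC); cv2.imwrite(f'pics/p_{n}.png',b[:,:,::-1])
a=np.hstack([cv2.imread('pics/p_top.png')[::1],cv2.imread('pics/p_side.png')]);cv2.imwrite('pics/p.png',cv2.resize(a,(800,371)))
"
```

```text
t 8.5 TCP [457.3 -88.1 103. ] G [452.4 -87.7 121.4] z [ 0.256 -0.018 -0.967] y [0.078 0.997 0.002] F [ 0.5  0.1 -2.1] w 0.132 gf 59.0 j [-0.5   0.23  2.02  0.18  0.66 -2.12]
top plate 383 [503.1 -89.7  91.9] [493.6 -90.   88.3  65.   86.6] [86.4 97.7]
top fin 14 [470.7 -88.  131.4] [470.8 -87.1   8.9  11.8  87.6] [127.4 136. ]
[{'centre': [277.8, 228.8], 'conf': 0.72}] [{'centre': [277.4, 227.8], 'conf': 0.79}]
side plate 385 [427.8 -90.7  92.8] [451.5 -88.6  90.4 156.3  84.5] [87.9 97.3]
side fin 39 [431.5 -91.1 117.4] [431.9 -89.6  11.   22.7  87.1] [100.  134.9]
[{'centre': [257.4, 240.1], 'conf': 0.76}] [{'centre': [256.7, 231.0], 'conf': 0.98}]
```

View pics/p.png

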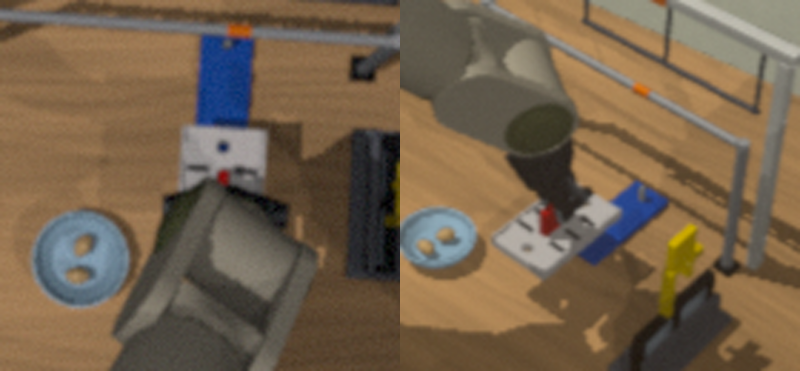

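The top crop shows the plate level in the grip with its far hole at (223,147). The side crop shows it clear of everything. Next I locate the pins from the first pictures.

```bash
python3 -c "
from h import *
C={n:capture(n) for n in('top','side')}
pts={}
for n,c in C.items():
    im=cv2.imread(f'pics/{n}0.png').astype(int); 
    for k,w in (('near',(519,-93.5,28)),('far',(629,-102.3,28))):
        u,v=proj(c,w); u0,v0=int(round(u)),int(round(v)); sub=im[v0-7:v0+8,u0-7:u0+8]
        m=sub[:,:,2]*1.0  # red channel: grey pin against blue
        q=cv2.GaussianBlur(m.astype(np.float32),(0,0),0.8)
        print(n,k,(round(u,1),round(v,1))); print(sub[2:13,2:13,2])
"
```

```text
top near (np.float64(277.3), np.float64(208.5))
[[21 23 27 22 26 21 20 22 24 31 23]
 [23 17  5 13 30 26 23 22 11 28 15]
 [23 12 17 14 27 21 24 17 22 27 14]
 [24 19 13 13 25 31 24 23 25 18 17]
 [19  5  6 27 48 56 47 19 12 23 14]
 [16 25  5 37 66 88 70 39 19 14 19]
 [14 22 27 42 75 90 77 45 24 22 19]
 [28 20 24 27 51 63 60 26 24 24 22]
 [25 17 21 30 27 30 33 23 20 26 18]
 [21 25 23 28 13 22 19 23 19 18 26]
 [13 19 23 19 26 21 30 27 20 27 25]]
top far (np.float64(279.5), np.float64(174.4))
[[105 108 110 108 127 145 150 149 145 144 147]
 [114 112 112 116 136 164 167 168 163 164 162]
 [ 98  99 102 110 136 156 163 163 167 166 167]
 [ 59  62  70  90 108 127 133 137 136 141 143]
 [ 27  28  40  54  69  78  70  75  78  83  88]
 [ 22  17  33  61  82  72  40  19  29  38  38]
 [ 26  21  39  70  91  80  36  15  15  18  19]
 [ 13  17  29  57  71  59  36  16  20  23  14]
 [ 11  14  22  32  44  33  13  26  22  30  18]
 [ 24  13  26  31  19  25  19  19  13  19  17]
 [ 21  16  21  25  22  12  18  20  15  25  19]]
side near (np.float64(265.9), np.float64(240.6))
[[161 162 160 153 131  90  59  47  43  45
[... 342 characters left out ...]
43  46  49  72  85  69  49  43  47  42]
 [ 44  46  46  45  53  59  52  43  41  45  44]
 [ 44  42  44  43  42  47  43  45  44  44  44]]
side far (np.float64(284.1), np.float64(225.9))
[[131 111 114 124 147 161 163 163 163 164 163]
 [154 129 107 103 115 144 159 162 164 166 166]
 [163 150 114  81  82 108 121 146 161 162 164]
 [150 125  88  52  58  77  96 112 124 144 158]
 [128  85  56  43  63  94  93  85  95 114 141]
 [ 82  53  44  47  76  97  87  62  63  82 104]
 [ 52  44  42  48  75  91  76  53  47  54  70]
 [ 41  39  42  50  75  90  75  52  43  41  49]
 [ 43  45  41  44  74  85  68  45  42  40  45]
 [ 42  43  42  42  57  65  55  42  40  43  42]
 [ 44  43  41  41  47  48  44  42  38  40  43]]
```

```bash
python3 -c "
from h import *
steps((575,-98,86),-.079,15)"
```

```text
shift [-109.5   -0.4   65.9] turn [ 0.002 -0.002 -0.   ]
```

```bash
python3 -m jog '[{"tx":-15,"ty":0,"tz":9,"ax":0,"ay":0,"az":0,"jaw":1},{"tx":-25,"ty":0,"tz":15,"ax":0,"ay":0,"az":0,"jaw":1},{"tx":-30,"ty":0,"tz":18,"ax":0,"ay":0,"az":0,"jaw":1},{"tx":-25,"ty":0,"tz":15,"ax":0,"ay":0,"az":0,"jaw":1},{"tx":-14.5,"ty":0,"tz":9,"ax":0,"ay":0,"az":0,"jaw":1}]' >/dev/null;python3 -m jog '[{"tx":0,"ty":0,"tz":0,"ax":0,"ay":0,"az":0,"jaw":1},{"tx":0,"ty":0,"tz":0,"ax":0,"ay":0,"az":0,"jaw":1},{"tx":0,"ty":0,"tz":0,"ax":0,"ay":0,"az":0,"jaw":1}]'>/dev/null;python3 -c "
from h import *
st();steps((575,-98,86),-.079,15)
s=sense();r=R.from_quat(np.roll(s['ee_rot'],-1));G=s['eef_pos']-19*r.as_matrix()[:,2]
for n in('top','side'):
    c=capture(n)
    p,m=seg(c,'white',(470,-180,35),(680,-20,75)); print(n,len(p),p.mean(0).round(1),rect(p))
    d=c['color']
    for k,w in (('near',G+[-1-54.8,4.3,12-42]),('far',G+[-1+54.8,-4.3,12-42])):
        u,v=proj(c,w); print(n,k,round(u,1),round(v,1))
    b=cv2.resize(c['color'][150:250,220:340],None,fx=5,fy=5,interpolation=cv2.INTER_CUBIC); cv2.imwrite(f'pics/q_{n}.png',b[:,:,::-1])
a=np.vstack([cv2.imread('pics/q_top.png')[:300],cv2.imread('pics/q_side.png')[200:500]]);cv2.imwrite('pics/q.png',a)
"
```

```text
t 9.9 TCP [579.5 -98.   67.8] G [574.7 -97.6  86.2] z [ 0.257 -0.019 -0.966] y [0.079 0.997 0.002] F [ 0.5 -0.9 -2.2] w 0.126 gf 58.9 j [-0.4   0.51  1.7   0.13  0.69 -1.99]
shift [-0.3 -0.4  0.3] turn [ 0.002 -0.002 -0.001]
top 158 [ 618.8 -105.1   56.5] [615.2 -99.8  87.5  29.8  84.6]
top near 277.8 207.8
top far 280.0 173.3
side 323 [547.7 -99.7  57.4] [569.2 -98.6  91.7 150.1  86.1]
side near 266.1 235.4
side far 284.3 220.7
```

View pics/q.png

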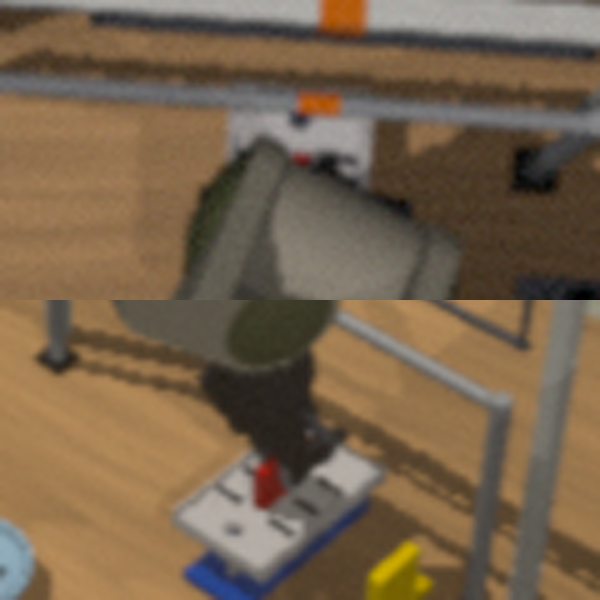

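```bash
python3 -c "
from h import *
for n,u,v in(('top',280,173),('side',266,235)):
    c=capture(n); print(n); print(c['color'][v-5:v+6,u-7:u+8].mean(2).astype(int))
c=capture('side');u,v=266,235
for d in ((0,0,0),(2,0,0),(0,2,0)): print(proj(c,np.array((518.9,-93.3,56.))+d))
"
```

```text
top
[[ 95  93  95  92  92  91  90  82  81  86  86  86  89  87  87]
 [113 115 113 111 111 108 106  93  88  83  85  88  90  86  89]
 [124 119 120 121 119 121 119 104  96  95  89  87  86  98 102]
 [119 117 121 118 117 112 111 102  91  96  94  93  95 100 105]
 [131 135 133 129 117 100  88  82  82  98 104 106 102 105 112]
 [154 157 156 155 133  86  57  61  78 109 132 133 129 130 129]
 [157 160 160 158 139  98  65  70  94 136 154 155 156 154 154]
 [151 154 163 160 150 128 113 113 129 153 163 160 159 160 159]
 [130 144 154 156 162 150 148 150 155 162 162 161 162 160 161]
 [ 92 115 135 146 160 161 159 161 163 160 158 161 162 158 161]
 [ 70  72  97 121 143 157 158 161 160 160 158 158 160 158 161]]
side
[[145 164 173 172 173 171 162 139 119 144 162 132  80  55  52]
 [165 172 172 172 171 174 171 166 161 166 169 148 110  82  77]
 [171 173 172 175 174 173 169 173 173 171 171 167 158 151 128]
 [172 171 173 173 172 171 171 170 172 172 173 172 170 170 145]
 [171 173 172 172 171 168 154 151 156 167 172 172 175 169 138]
 [160 169 172 173 172 157 133 122 125 146 165 172 173 170 160]
 [131 150 165 171 171 160 136 112 113 142 167 172 173 172 171]
 [114 124 138 156 168 169 163 156 157 165 172 172 173 174 171]
 [115 115 117 128 149 163 170 171 172 171 172 172 173 174 173]
 [118 113 107 110 122 134 157 167 172 173 172 172 173 173 172]
 [115 107  88  82  93 111 127 144 161 170 172 173 173 173 172]]
(np.float64(266.09453819526675), np.float64(235.38817747505186))
(np.float64(266.40618594835087), np.float64(235.09266212694786))
(np.float64(265.6691198599718), np.float64(235.15496462745392))
```

Hole and pin offsets agree in both views to about 1 mm, so I'm lowering in steps and watching the force.

```bash
python3 -m jog '[{"tx":2.6,"ty":0,"tz":9.7,"ax":0,"ay":0,"az":0,"jaw":1},{"tx":1,"ty":0,"tz":3.9,"ax":0,"ay":0,"az":0,"jaw":1},{"tx":1,"ty":0,"tz":3.9,"ax":0,"ay":0,"az":0,"jaw":1},{"tx":0,"ty":0,"tz":0,"ax":0,"ay":0,"az":0,"jaw":1}]' >/dev/null; python3 -c "
from h import *
st()"; python3 -m jog '[{"tx":1,"ty":0,"tz":3.9,"ax":0,"ay":0,"az":0,"jaw":1},{"tx":1,"ty":0,"tz":3.9,"ax":0,"ay":0,"az":0,"jaw":1},{"tx":0,"ty":0,"tz":0,"ax":0,"ay":0,"az":0,"jaw":1}]' >/dev/null; python3 -c "
from h import *
st()"
```

```text
t 10.65 TCP [579.9 -97.9  49. ] G [575.  -97.5  67.4] z [ 0.256 -0.018 -0.967] y [0.079 0.997 0.002] F [-0.  -0.1 -2.1] w 0.13 gf 58.9 j [-0.4   0.54  1.71  0.14  0.65 -2.  ]
t 11.03 TCP [579.9 -97.9  41. ] G [575.  -97.5  59.3] z [ 0.256 -0.018 -0.967] y [0.079 0.997 0.002] F [ 0.  -0.2 -2.6] w 0.125 gf 58.9 j [-0.4   0.56  1.72  0.14  0.63 -2.  ]
```

```bash
python3 -m jog '[{"tx":1,"ty":0,"tz":3.9,"ax":0,"ay":0,"az":0,"jaw":1},{"tx":0.6,"ty":0,"tz":2.2,"ax":0,"ay":0,"az":0,"jaw":1},{"tx":0,"ty":0,"tz":0,"ax":0,"ay":0,"az":0,"jaw":1}]' >/dev/null; python3 -c "
from h import *
st()"; python3 -m jog '[{"tx":0.3,"ty":0,"tz":1,"ax":0,"ay":0,"az":0,"jaw":1},{"tx":0,"ty":0,"tz":0,"ax":0,"ay":0,"az":0,"jaw":1}]' >/dev/null; python3 -c "
from h import *
st()"
```

```text
t 11.4 TCP [580.  -97.9  34.8] G [575.1 -97.6  53.2] z [ 0.256 -0.018 -0.966] y [0.079 0.997 0.002] F [-0.4  0.3 -2. ] w 0.128 gf 58.9 j [-0.4   0.57  1.72  0.15  0.61 -2.  ]
t 11.65 TCP [580.1 -97.9  34. ] G [575.2 -97.6  52.4] z [ 0.257 -0.019 -0.966] y [0.079 0.997 0.002] F [ 0.3 -0.7 -1.6] w 0.128 gf 58.9 j [-0.4   0.57  1.72  0.15  0.61 -2.  ]
```

Next I press lightly to seat it, then release and back out.

```bash
python3 -m jog '[{"tx":0.3,"ty":0,"tz":1,"ax":0,"ay":0,"az":0,"jaw":1},{"tx":0,"ty":0,"tz":0,"ax":0,"ay":0,"az":0,"jaw":1}]' >/dev/null; python3 -c "
from h import *
st()"; python3 -m jog '[{"tx":0,"ty":0,"tz":0,"ax":0,"ay":0,"az":0,"jaw":0.5},{"tx":0,"ty":0,"tz":0,"ax":0,"ay":0,"az":0,"jaw":0.2},{"tx":0,"ty":0,"tz":0,"ax":0,"ay":0,"az":0,"jaw":0.2}]' >/dev/null; python3 -c "
from h import *
st()"; python3 -m jog '[{"tx":0,"ty":0,"tz":-15,"ax":0,"ay":0,"az":0,"jaw":0.2},{"tx":0,"ty":0,"tz":-25,"ax":0,"ay":0,"az":0,"jaw":0.2},{"tx":0,"ty":0,"tz":-40,"ax":0,"ay":0,"az":0,"jaw":-0.5},{"tx":15,"ty":0,"tz":-40,"ax":0,"ay":0,"az":0,"jaw":-1},{"tx":40,"ty":0,"tz":-40,"ax":0,"ay":0,"az":0,"jaw":-1}]' >/dev/null; python3 -c "
from h import *
st()
steps((434,-270,174),-.08,35,back=90)
for n in('top','side'):
    c=capture(n)
    p,m=seg(c,'white',(470,-180,5),(680,-20,40)); print(n,len(p),p.mean(0).round(1),np.percentile(p[:,2],[5,50,95]).round(1),rect(p))
    A=np.c_[p[:,:2]-p[:,:2].mean(0),np.ones(len(p))]; print('slope',np.linalg.lstsq(A,p[:,2],rcond=None)[0].round(3))
"
```

```text
t 11.9 TCP [580.2 -97.9  33.9] G [575.3 -97.5  52.2] z [ 0.257 -0.019 -0.966] y [0.079 0.997 0.002] F [-5.1  0.6  7.6] w 0.129 gf 60.5 j [-0.4   0.57  1.72  0.15  0.61 -2.  ]
t 12.28 TCP [580.1 -98.   33. ] G [575.3 -97.6  51.4] z [ 0.257 -0.019 -0.966] y [0.079 0.997 0.002] F [0.1 0.6 0.7] w 0.394 gf 0.0 j [-0.4   0.57  1.72  0.15  0.61 -2.  ]
t 12.9 TCP [485.7 -90.9 175.8] G [480.8 -90.5 194.1] z [ 0.259 -0.02  -0.966] y [0.079 0.997 0.001] F [-0.5  0.3  1.3] w 0.993 gf 0.0 j [-0.48  0.17  1.86  0.13  0.87 -2.04]
shift [  60.8 -182.6  -74.9] turn [ 0.001 -0.348  0.001]
top 664 [572.6 -92.9  22.9] [17.  22.8 28.8] [570.8 -96.   88.4 131.1  85.2]
slope [-5.0000e-03 -3.0000e-03  2.2883e+01]
side 417 [564.4 -97.7  23.5] [18.8 23.3 28.7] [573.3 -99.1  93.4 155.7  85.7]
slope [ 0.0000e+00 -1.6000e-02  2.3505e+01]
```

The plate is seated: flat slope, top at about 22 mm. On to the hanger.

```bash
python3 -m jog '[{"tx":14,"ty":-20,"tz":-25,"ax":0,"ay":0,"az":0,"jaw":-1},{"tx":14,"ty":-40,"tz":-25,"ax":0,"ay":0,"az":0,"jaw":-1},{"tx":14,"ty":-45,"tz":-25,"ax":0,"ay":0,"az":0,"jaw":-1},{"tx":14,"ty":-45,"tz":0,"ax":0,"ay":0,"az":0,"jaw":-1},{"tx":5,"ty":-33,"tz":0,"ax":0,"ay":-0.15,"az":0,"jaw":-1}]' >/dev/null; python3 -m jog '[{"tx":0,"ty":0,"tz":0,"ax":0,"ay":-0.15,"az":0,"jaw":-1},{"tx":0,"ty":0,"tz":0,"ax":0,"ay":-0.05,"az":0,"jaw":-1},{"tx":0,"ty":0,"tz":0,"ax":0,"ay":0,"az":0,"jaw":-1}]' >/dev/null; python3 -c "
from h import *
st()
steps((434.5,-272,180),-.07,35,back=70)
"
```

```text
t 14.0 TCP [ 405.  -260.7  240.3] G [ 394.5 -259.8  256.1] z [ 0.555 -0.05  -0.83 ] y [ 0.09   0.996 -0.   ] F [-0.9  0.  -0.5] w 1.002 gf 0.0 j [-1.08 -0.02  1.99  0.62  0.93 -2.88]
shift [ 9.4 -9.2 16. ] turn [-0.011 -0.02  -0.016]
```

```bash
python3 - <<'E'
s=open('h.py').read()
s=s.replace("*RD\ndef steps","*RD*R.from_euler('z',np.pi)\ndef steps"); open('h.py','w').write(s)
E
for i in 1; do python3 -m jog '[{"tx":0,"ty":0,"tz":0,"ax":0,"ay":0,"az":0.18,"jaw":-1},{"tx":0,"ty":0,"tz":0,"ax":0,"ay":0,"az":0.18,"jaw":-1},{"tx":0,"ty":0,"tz":0,"ax":0,"ay":0,"az":0.18,"jaw":-1},{"tx":0,"ty":0,"tz":0,"ax":0,"ay":0,"az":0.18,"jaw":-1},{"tx":0,"ty":0,"tz":0,"ax":0,"ay":0,"az":0.18,"jaw":-1}]' >/dev/null; python3 -m jog '[{"tx":0,"ty":0,"tz":0,"ax":0,"ay":0,"az":0.18,"jaw":-1},{"tx":0,"ty":0,"tz":0,"ax":0,"ay":0,"az":0.18,"jaw":-1},{"tx":0,"ty":0,"tz":0,"ax":0,"ay":0,"az":0.18,"jaw":-1},{"tx":0,"ty":0,"tz":0,"ax":0,"ay":0,"az":0.18,"jaw":-1},{"tx":0,"ty":0,"tz":0,"ax":0,"ay":0,"az":0.18,"jaw":-1}]' >/dev/null;  python3 -m jog '[{"tx":0,"ty":0,"tz":0,"ax":0,"ay":0,"az":0.18,"jaw":-1},{"tx":0,"ty":0,"tz":0,"ax":0,"ay":0,"az":0.18,"jaw":-1},{"tx":0,"ty":0,"tz":0,"ax":0,"ay":0,"az":0.18,"jaw":-1},{"tx":0,"ty":0,"tz":0,"ax":0,"ay":0,"az":0.18,"jaw":-1},{"tx":0,"ty":0,"tz":0,"ax":0,"ay":0,"az":0.18,"jaw":-1}]' >/dev/null; done;  python3 -m jog '[{"tx":0,"ty":0,"tz":0,"ax":0,"ay":0,"az":0.18,"jaw":-1},{"tx":0,"ty":0,"tz":0,"ax":0,"ay":0,"az":0.18,"jaw":-1},{"tx":0,"ty":0,"tz":0,"ax":0,"ay":0,"az":0,"jaw":-1}]' >/dev/null; python3 -c "
from h import *
st()
steps((434.5,-272,180),-.07,35,back=70)
c=capture('top')
for q in ('hanger_grip','hanger_hook'):
  for n in ('top','side'):
    capture(n); print(q,n,place_of(q,n)[:1])
"
```

```text
t 16.25 TCP [ 405.1 -260.7  239.8] G [ 394.6 -259.8  255.6] z [ 0.555 -0.049 -0.831] y [-0.021 -0.999  0.045] F [ 0.6 -0.6  0.3] w 1.003 gf 0.0 j [-1.08 -0.02  1.99  0.62  0.93  0.18]
shift [-9.9  8.4 15.5] turn [0.01  0.021 0.066]
hanger_grip top [{'centre': [346.3, 230.4], 'conf': 0.95}]
hanger_grip side [{'centre': [293.5, 247.7], 'conf': 0.73}]
hanger_hook top [{'centre': [340.9, 229.8], 'conf': 0.9}]
hanger_hook side [{'centre': [297.4, 257.3], 'conf': 0.64}]
```

```bash
python3 -m jog '[{"tx":-10,"ty":8.5,"tz":15.5,"ax":0.01,"ay":0.02,"az":0.066,"jaw":-1},{"tx":0,"ty":0,"tz":0,"ax":0,"ay":0,"az":0,"jaw":-1},{"tx":0,"ty":0,"tz":0,"ax":0,"ay":0,"az":0,"jaw":-1}]' 60 >/dev/null; python3 -c "
from h import *
st()
steps((434.5,-272,180),-.07,35)
for n in ('top','side'):
    c=capture(n)
    for nm,lo,hi in (('tabtop',165,215),('all',100,215)):
        p,m=seg(c,'yellow',(350,-340,lo),(520,-200,hi)); print(n,nm,len(p),p.mean(0).round(1),rect(p),np.percentile(p[:,0],[2,98]).round(),np.percentile(p[:,2],[5,95]).round(1))
    H=c['color']
    # expected tab box corners for pose
    for yo in (-6,6):
        for xz in ((-22,190),(22,190),(22,145),(-22,145)):
            x,z=xz; w=np.array([442.5+x*.9975+yo*.07,-272.6-x*.07+yo*.9975,8+z]); print(n,yo,xz,np.round(proj(c,w),1))
    x0,y0=(300,190) if n=='top' else (255,215)
    b=cv2.resize(c['color'][y0:y0+75,x0:x0+75],(400,400),interpolation=cv2.INTER_CUBIC); cv2.imwrite(f'pics/r_{n}.png',b[:,:,::-1])
cv2.imwrite('pics/r.png',np.hstack([cv2.imread('pics/r_top.png'),cv2.imread('pics/r_side.png')]))
"
```

```text
t 17.07 TCP [ 404.6 -270.3  221.9] G [ 393.7 -269.6  237.4] z [ 0.572 -0.041 -0.819] y [-0.074 -0.997 -0.002] F [ 0.3 -0.2 -0.1] w 0.996 gf 0.0 j [-1.11  0.02  2.01  0.68  0.9   0.16]
shift [ 0.5 -0.5 70.5] turn [ 0.001 -0.    -0.005]
top tabtop 91 [ 443.  -270.6  194.1] [ 443.5 -272.    11.9   40.8   86.6] [423. 463.] [173.8 203.4]
top all 164 [ 448.5 -270.4  174.9] [ 452.2 -272.5   14.5   63.    84.1] [421. 483.] [144.3 202.9]
top -6 (-22, 190) [346.3 238.1]
top -6 (22, 190) [346.9 222.6]
top -6 (22, 145) [343.8 223.3]
top -6 (-22, 145) [343.2 238.3]
top 6 (-22, 190) [342.  237.8]
top 6 (22, 190) [342.6 222.3]
top 6 (22, 145) [339.7 223.1]
top 6 (-22, 145) [339.1 238.1]
side tabtop 32 [ 436.  -275.6  183.8] [ 440.3 -275.1   11.    48.6   84.9] [418. 464.] [165.7 201.1]
side all 114 [ 431.  -275.6  148.5] [ 440.1 -274.1   13.8   48.8   88.6] [416. 462.] [110.9 199. ]
side -6 (-22, 190) [295.1 246.6]
side -6 (22, 190) [303.2 239.3]
side -6 (22, 145) [302.1 248.7]
side -6 (-22, 145) [294.1 256. ]
side 6 (-22, 190) [292.2 244.7]
side 6 (22, 190) [300.3 237.6]
side 6 (22, 145) [299.2 246.9]
side 6 (-22, 145) [291.3 254.1]
```

View pics/r.png

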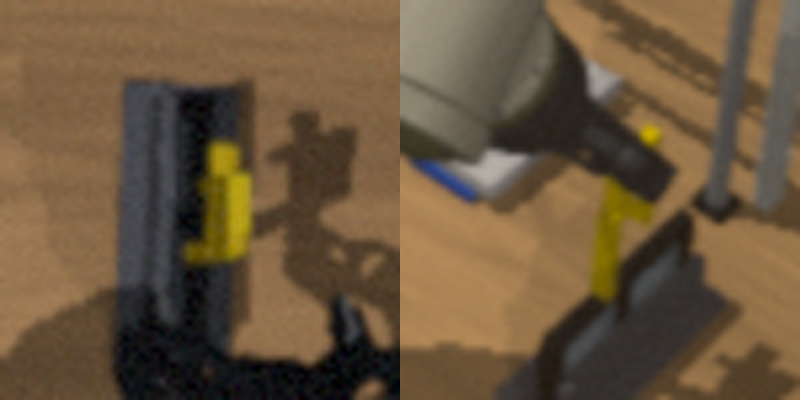

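The predicted tab outline matches both views: right edge at u about 347, rows 222 to 238. I'm advancing 70 mm and closing.

```bash
python3 -m jog '[{"tx":0.5,"ty":-0.5,"tz":20,"ax":0,"ay":0,"az":0,"jaw":-1},{"tx":0,"ty":0,"tz":25,"ax":0,"ay":0,"az":0,"jaw":-1},{"tx":0,"ty":0,"tz":25,"ax":0,"ay":0,"az":0,"jaw":-1},{"tx":0,"ty":0,"tz":0,"ax":0,"ay":0,"az":0,"jaw":0},{"tx":0,"ty":0,"tz":0,"ax":0,"ay":0,"az":0,"jaw":0.5}]' 80 >/dev/null; python3 -m jog '[{"tx":0,"ty":0,"tz":0,"ax":0,"ay":0,"az":0,"jaw":1},{"tx":0,"ty":0,"tz":0,"ax":0,"ay":0,"az":0,"jaw":1},{"tx":0,"ty":0,"tz":0,"ax":0,"ay":0,"az":0,"jaw":1},{"tx":0,"ty":0,"tz":0,"ax":0,"ay":0,"az":0,"jaw":1}]' 80 >/dev/null;python3 -c "
from h import *
st();steps((434.5,-272,180),-.07,35)
s=sense(); r=R.from_quat(np.roll(s['ee_rot'],-1))
print(r.inv().apply([0,0,100]).round(1), r.inv().apply([0,100,0]).round(1), r.inv().apply([100,0,0]).round(1))"
```

```text
t 18.3 TCP [ 445.1 -273.1  165.1] G [ 434.2 -272.3  180.6] z [ 0.573 -0.042 -0.818] y [-0.075 -0.997 -0.002] F [-4.2  0.2  6. ] w 0.129 gf 78.9 j [-1.02  0.18  2.    0.77  0.73  0.1 ]
shift [-0.2 -0.4  0.7] turn [ 0.002 -0.001 -0.006]
[ 57.5  -0.2 -81.8] [ -6.3 -99.7  -4.2] [81.6 -7.5 57.3]
```

```bash
python3 -m jog '[{"tx":5.8,"ty":0,"tz":-8.2,"ax":0,"ay":0,"az":0,"jaw":1},{"tx":11.5,"ty":0,"tz":-16.4,"ax":0,"ay":0,"az":0,"jaw":1},{"tx":11.5,"ty":0,"tz":-16.4,"ax":0,"ay":0,"az":0,"jaw":1},{"tx":11.5,"ty":0,"tz":-16.4,"ax":0,"ay":0,"az":0,"jaw":1},{"tx":11.5,"ty":0,"tz":-16.4,"ax":0,"ay":0,"az":0,"jaw":1}]' >/dev/null; python3 -c "
from h import *
st()"; python3 -m jog '[{"tx":11.5,"ty":0,"tz":-16.4,"ax":0,"ay":0,"az":0,"jaw":1},{"tx":4,"ty":0,"tz":-6,"ax":0,"ay":0,"az":0,"jaw":1},{"tx":-2,"ty":-20,"tz":-1,"ax":0,"ay":0,"az":0,"jaw":1},{"tx":-2,"ty":-30,"tz":-1.5,"ax":0,"ay":0,"az":0,"jaw":1},{"tx":-2,"ty":-35,"tz":-1.5,"ax":0,"ay":0,"az":0,"jaw":1}]' >/dev/null; python3 -c "
from h import *
st();steps((450,106,298),-.079,35)"
```

```text
t 18.93 TCP [ 444.8 -272.7  255.2] G [ 433.9 -271.9  270.8] z [ 0.572 -0.04  -0.82 ] y [-0.075 -0.997 -0.004] F [-0.9 -0.6 -2.5] w 0.129 gf 78.0 j [-1.02  0.05  1.88  0.62  0.93  0.32]
t 19.55 TCP [ 443.5 -185.8  280.6] G [ 432.7 -185.   296.2] z [ 0.571 -0.039 -0.82 ] y [-0.075 -0.997 -0.005] F [ 0.9 -0.8 -2.5] w 0.132 gf 78.1 j [-0.88 -0.1   1.96  0.55  0.92  0.51]
shift [  -3.6 -291.4   -2.9] turn [-0.006  0.001  0.   ]
```

```bash
python3 -m jog '[{"tx":-1,"ty":-42,"tz":-1,"ax":0,"ay":0,"az":0,"jaw":1},{"tx":0,"ty":-45,"tz":0,"ax":0,"ay":0,"az":0,"jaw":1},{"tx":-1,"ty":-45,"tz":0,"ax":0,"ay":0,"az":0,"jaw":1},{"tx":0,"ty":-45,"tz":-1,"ax":0,"ay":0,"az":0,"jaw":1},{"tx":-1,"ty":-45,"tz":0,"ax":0,"ay":0,"az":0,"jaw":1}]' >/dev/null; python3 -m jog '[{"tx":0,"ty":-40,"tz":-1,"ax":0,"ay":0,"az":0,"jaw":1},{"tx":0,"ty":-20,"tz":0,"ax":-0.006,"ay":0,"az":0,"jaw":1},{"tx":0,"ty":-9,"tz":0,"ax":0,"ay":0,"az":0,"jaw":1},{"tx":0,"ty":0,"tz":0,"ax":0,"ay":0,"az":0,"jaw":1},{"tx":0,"ty":0,"tz":0,"ax":0,"ay":0,"az":0,"jaw":1}]' >/dev/null; python3 -c "
from h import *
st();steps((550,106,298),-.079,35)
# where is the hanger relative to G, and rail near the gap
s=sense();r=R.from_quat(np.roll(s['ee_rot'],-1));G=s['eef_pos']-19*r.as_matrix()[:,2]
X=np.array([.9969,-.0788,0]);Y=np.array([.0788,.9969,0]);Z=np.array([0,0,1.])
for n in('top','side'):
    c=capture(n)
    for nm,col,lo,hi in(('frame','any',G-[100,40,172],G+[110,40,-105]),('yellow','yellow',G-[60,40,80],G+[80,40,30]),('rail','any',(605,60,200),(650,160,232))):
        p,m=seg(c,col,lo,hi); print(n,nm,len(p),p.mean(0).round(1) if len(p) else '',rect(p) if len(p)>4 else '')
    for nm,x,z in(('leg tip',18,108),('ear end',40,140),('tab top back',-22,190),('tab top front',22,190),('frame front top',75,70)): print(n,nm,np.round(proj(c,G+X*(x+8.3)+Z*(z-172.5)),1))
    print('rail y=106',np.round(proj(c,(629.5,106,215)),1))
    x0,y0=(185,140) if n=='top' else (205,150)
    b=cv2.resize(c['color'][y0:y0+100,x0:x0+66],(396,600),interpolation=cv2.INTER_CUBIC); cv2.imwrite(f'pics/s_{n}.png',b[:,:,::-1])
cv2.imwrite('pics/s.png',np.hstack([cv2.imread('pics/s_top.png'),cv2.imread('pics/s_side.png')]))
"
```

```text
t 20.8 TCP [461.3 102.7 282.9] G [450.5 103.6 298.5] z [ 0.571 -0.046 -0.82 ] y [-0.079 -0.997  0.002] F [-0.3 -0.2 -1.6] w 0.132 gf 78.2 j [-0.01 -0.13  1.97 -0.07  0.69  1.68]
shift [ 80.9 -10.3  57.2] turn [0.001 0.001 0.001]
top frame 44 [504.9  95.1 157.1] [500.4  99.   13.2  61.6  85.8]
top yellow 101 [470.6 102.3 302. ] [468.2 102.9  13.3  61.1  84.2]
top rail 145 [628.4 110.5 220.1] [629.  110.4  97.4  11.9  85.7]
top leg tip [211.9 218.7]
top ear end [211.7 210. ]
top tab top back [208.5 232.3]
top tab top front [209.8 215.4]
top frame front top [214.4 199.6]
rail y=106 [210.6 165.4]
side frame 416 [453.8  99.7 159. ] [457.1 101.1  21.8 153.9  85.2]
side yellow 153 [457.5  99.1 266.7] [465.8 102.4  21.   70.6  88.1]
side rail 66 [626.3 109.4 219.3] [627.3 110.1  99.4  15.7  82.8]
side leg tip [218.1 184.3]
side ear end [222.  174.7]
side tab top back [209.  171.2]
side tab top front [218.  165.8]
side frame front top [229.2 185.3]
rail y=106 [243.  168.6]
```

View pics/s.png

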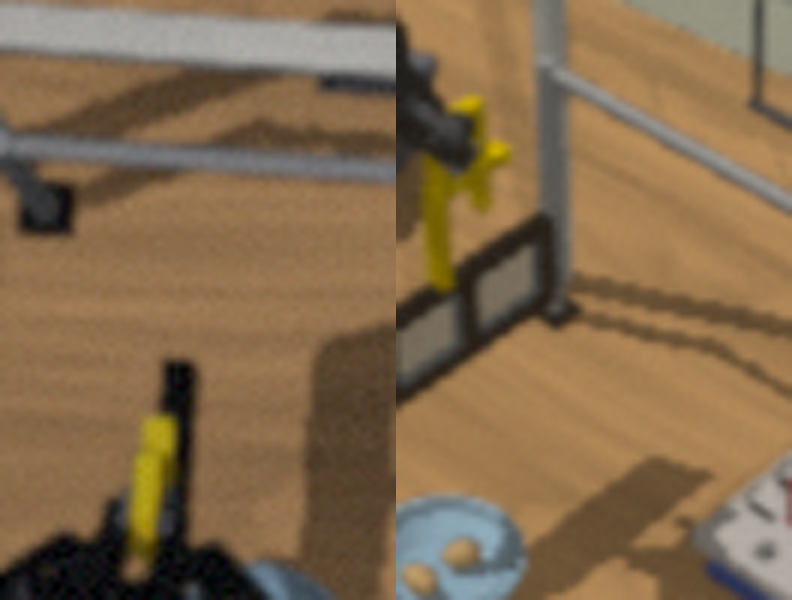

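Both views match the predicted hanger pose (ear end at (211,209) in top, leg tip at (219,184) in side). Now I feed the hook onto the rail.

```bash
python3 -m jog '[{"tx":14,"ty":-2,"tz":11,"ax":0,"ay":0,"az":0,"jaw":1},{"tx":24,"ty":-3,"tz":17,"ax":0,"ay":0,"az":0,"jaw":1},{"tx":24,"ty":-3,"tz":17,"ax":0,"ay":0,"az":0,"jaw":1},{"tx":19,"ty":-3,"tz":13,"ax":0,"ay":0,"az":0,"jaw":1},{"tx":0,"ty":0,"tz":0,"ax":0,"ay":0,"az":0,"jaw":1}]' >/dev/null; python3 -c "
from h import *
st();steps((620.7,104,297),-.079,35)"
```

```text
t 21.52 TCP [562.7 105.3 281.8] G [551.8 106.2 297.3] z [ 0.571 -0.047 -0.82 ] y [-0.08  -0.997  0.002] F [-0.3 -0.2 -2.1] w 0.132 gf 78.3 j [ 0.    0.1   1.75 -0.08  0.69  1.7 ]
shift [56.2 -3.4 39.7] turn [0.002 0.001 0.001]
```

```bash
python3 -m jog '[{"tx":14,"ty":-1,"tz":10,"ax":0,"ay":0,"az":0,"jaw":1},{"tx":14,"ty":-1,"tz":10,"ax":0,"ay":0,"az":0,"jaw":1},{"tx":14,"ty":-1,"tz":10,"ax":0,"ay":0,"az":0,"jaw":1},{"tx":14,"ty":0,"tz":9.7,"ax":0,"ay":0,"az":0,"jaw":1},{"tx":0,"ty":0,"tz":0,"ax":0,"ay":0,"az":0,"jaw":1}]' >/dev/null;python3 -m jog '[{"tx":0,"ty":0,"tz":0,"ax":0,"ay":0,"az":0,"jaw":1}]' >/dev/null; python3 -c "
from h import *
st();steps((620.7,104,297),-.079,35)
for n in('top','side'):
    c=capture(n)
    x0,y0=(170,130) if n=='top' else (205,130)
    b=cv2.resize(c['color'][y0:y0+90,x0:x0+66],(396,540),interpolation=cv2.INTER_CUBIC); cv2.imwrite(f'pics/s_{n}.png',b[:,:,::-1])
cv2.imwrite('pics/u.png',np.hstack([cv2.imread('pics/s_top.png'),cv2.imread('pics/s_side.png')]))
"
```

```text
t 22.27 TCP [629.9 103.4 281.9] G [619.  104.3 297.5] z [ 0.571 -0.047 -0.819] y [-0.079 -0.997  0.002] F [-0.9  0.2 -2. ] w 0.13 gf 78.2 j [-0.    0.25  1.57 -0.07  0.71  1.68]
shift [1.1 0.1 1.4] turn [0.001 0.    0.001]
```

View pics/u.png

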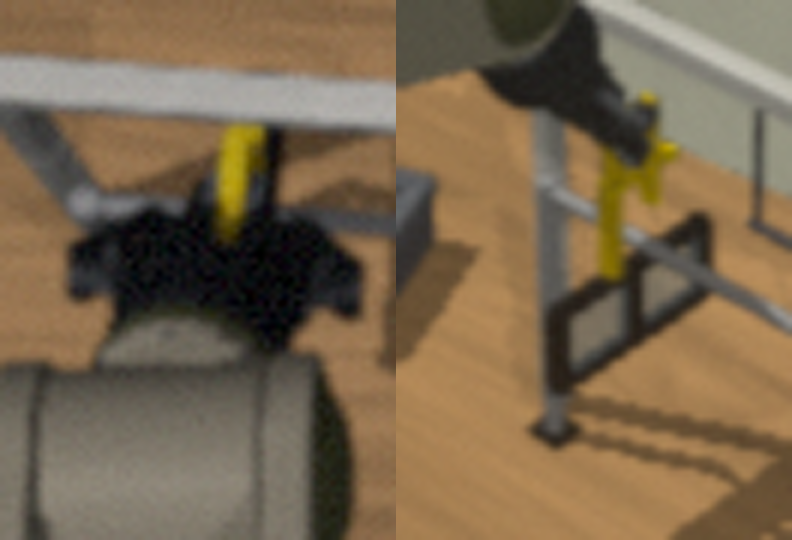

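The side crop shows the rail passing in front of the neck and below the free leg, at about (640,240). Lowering now.

```bash
python3 -m jog '[{"tx":1.2,"ty":0,"tz":1,"ax":0,"ay":0,"az":0,"jaw":1},{"tx":-5.7,"ty":0,"tz":8.2,"ax":0,"ay":0,"az":0,"jaw":1},{"tx":-5.7,"ty":0,"tz":8.2,"ax":0,"ay":0,"az":0,"jaw":1},{"tx":-5.7,"ty":0,"tz":8.2,"ax":0,"ay":0,"az":0,"jaw":1},{"tx":0,"ty":0,"tz":0,"ax":0,"ay":0,"az":0,"jaw":1}]' >/dev/null; python3 -c "
from h import *
st()";python3 -m jog '[{"tx":-2.3,"ty":0,"tz":3.3,"ax":0,"ay":0,"az":0,"jaw":1},{"tx":0,"ty":0,"tz":0,"ax":0,"ay":0,"az":0,"jaw":1}]' >/dev/null; python3 -c "
from h import *
st();steps((620.7,104,260.5),-.079,35)"
```

```text
t 23.0 TCP [632.  103.3 250.6] G [621.2 104.2 266.2] z [ 0.57  -0.046 -0.82 ] y [-0.079 -0.997  0.002] F [ 0.3  0.8 -1.4] w 0.129 gf 78.2 j [-0.    0.28  1.61 -0.08  0.64  1.69]
t 23.25 TCP [632.3 103.3 247.8] G [621.5 104.2 263.3] z [ 0.572 -0.046 -0.819] y [-0.079 -0.997  0.002] F [-0.4  0.  -2.1] w 0.13 gf 78.2 j [-0.    0.28  1.62 -0.08  0.63  1.69]
shift [-2.2  0.2  1.9] turn [0.001 0.    0.001]
```

```bash
python3 -m jog '[{"tx":-1,"ty":8,"tz":1.5,"ax":0,"ay":0,"az":0,"jaw":1},{"tx":0,"ty":16,"tz":0,"ax":0,"ay":0,"az":0,"jaw":1},{"tx":0,"ty":20,"tz":0,"ax":0,"ay":0,"az":0,"jaw":1},{"tx":0,"ty":20,"tz":0,"ax":0,"ay":0,"az":0,"jaw":1},{"tx":0,"ty":20,"tz":0,"ax":0,"ay":0,"az":0,"jaw":1}]' ; python3 -c "
from h import *
st();steps((605.5,-100,261),-.079,35)"
```

```text
time_s: 23.88
eef_pos: [625.7, 18.4, 246.4]
ee_rot: [0.013, 0.953, -0.037, 0.301]
force: [0.9, -0.2, -1.9]
grip_width: 0.125
grip_force: 78.3
t 23.88 TCP [625.7  18.4 246.4] G [614.8  19.3 262. ] z [ 0.572 -0.047 -0.819] y [-0.079 -0.997  0.002] F [ 0.9 -0.2 -1.9] w 0.125 gf 78.3 j [-0.18  0.24  1.67  0.1   0.62  1.41]
shift [ -0.6 119.6   1. ] turn [ 0.002 -0.001  0.001]
```

```bash
python3 -m jog '[{"tx":0,"ty":20,"tz":0,"ax":0,"ay":0,"az":0,"jaw":1},{"tx":0,"ty":20,"tz":0.5,"ax":0,"ay":0,"az":0,"jaw":1},{"tx":0,"ty":20,"tz":0,"ax":0,"ay":0,"az":0,"jaw":1},{"tx":0,"ty":20,"tz":0,"ax":0,"ay":0,"az":0,"jaw":1},{"tx":0,"ty":15,"tz":0,"ax":0,"ay":0,"az":0,"jaw":1}]' >/dev/null; python3 -m jog '[{"tx":0,"ty":10,"tz":0,"ax":0,"ay":0,"az":0,"jaw":1},{"tx":0,"ty":6,"tz":0,"ax":0,"ay":0,"az":0,"jaw":1},{"tx":0,"ty":0,"tz":0,"ax":0,"ay":0,"az":0,"jaw":1},{"tx":0,"ty":0,"tz":0,"ax":0,"ay":0,"az":0,"jaw":1}]' >/dev/null;python3 -c "
from h import *
st();steps((605.5,-100,258.5),-.079,35)
for n in('top','side'):
    c=capture(n)
    print(n,'mark',np.round(proj(c,(613.9,-100.7,221)),1),[np.round(x['centre'],1) for x in place_of('mark',n)[:1]])
    for k,(lo,hi) in {'rail':((560,-160,200),(680,-40,235)),'batten':((560,-160,300),(720,-40,400))}.items():
        p,m=seg(c,'orange',lo,hi); print(k,len(p),p.mean(0).round(1) if len(p) else '')
    p,m=seg(c,'yellow',(540,-160,200),(700,-40,290)); print('yellow',len(p),p.mean(0).round(1),rect(p))
    x0,y0=(240,130) if n=='top' else (250,140)
    b=cv2.resize(c['color'][y0:y0+90,x0:x0+66],(396,540),interpolation=cv2.INTER_CUBIC); cv2.imwrite(f'pics/s_{n}.png',b[:,:,::-1])
cv2.imwrite('pics/v.png',np.hstack([cv2.imread('pics/s_top.png'),cv2.imread('pics/s_side.png')]))
"
```

```text
t 25.0 TCP [617.4 -90.8 246. ] G [606.5 -89.9 261.6] z [ 0.572 -0.046 -0.819] y [-0.078 -0.997  0.002] F [-0.7  0.4 -2.6] w 0.127 gf 78.3 j [-0.41  0.24  1.68  0.31  0.66  1.05]
shift [-1.9 10.1  2.4] turn [ 0.001 -0.     0.002]
top mark [283.5 169.8] [array([281.2, 167. ])]
rail 0 
batten 62 [ 640.6 -102.3  364.1]
yellow 71 [620.5 -89.3 273.8] [620.2 -89.2  12.2  48.2  84.1]
side mark [284.3 190. ] []
rail 0 
batten 20 [ 635.  -105.3  364.9]
yellow 89 [611.2 -94.1 231.8] [ 6.209e+02 -9.390e+01  6.500e+01  1.530e+01  1.000e-01]
```

View pics/v.png

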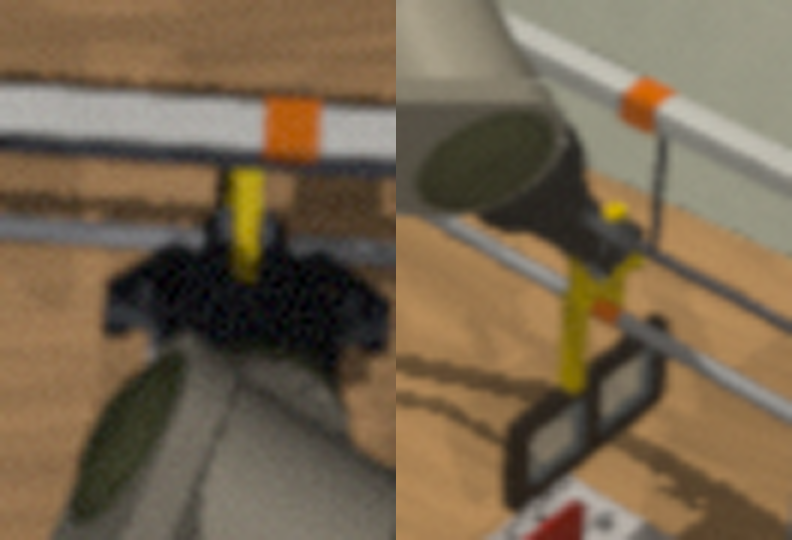

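The hook is about 10 mm left of the band, as the pose readout also says. I'll slide the last 10 mm, lower until it rests, and release.

```bash
python3 -m jog '[{"tx":0,"ty":5,"tz":0,"ax":0,"ay":0,"az":0,"jaw":1},{"tx":0,"ty":5,"tz":0,"ax":0,"ay":0,"az":0,"jaw":1},{"tx":-1.2,"ty":0,"tz":1.6,"ax":0,"ay":0,"az":0,"jaw":1},{"tx":0,"ty":0,"tz":0,"ax":0,"ay":0,"az":0,"jaw":1}]' >/dev/null; python3 -c "
from h import *
st();steps((605.5,-100,258.5),-.079,35)"; python3 -m jog '[{"tx":-0.6,"ty":0,"tz":0.8,"ax":0,"ay":0,"az":0,"jaw":1},{"tx":0,"ty":0,"tz":0,"ax":0,"ay":0,"az":0,"jaw":1}]' >/dev/null; python3 -c "
from h import *
st()"
```

```text
t 25.7 TCP [ 616.4 -101.2  243.7] G [ 605.5 -100.3  259.3] z [ 0.571 -0.046 -0.819] y [-0.079 -0.997  0.001] F [ 0.7  0.4 -1.1] w 0.129 gf 78.3 j [-0.43  0.24  1.68  0.33  0.66  1.01]
shift [-0.5 -0.3  0.6] turn [0.001 0.    0.001]
t 25.95 TCP [ 616.5 -101.1  243.1] G [ 605.7 -100.2  258.7] z [ 0.572 -0.047 -0.819] y [-0.079 -0.997  0.002] F [ 0.5  0.5 -1.6] w 0.129 gf 78.4 j [-0.43  0.24  1.68  0.33  0.66  1.01]
```

```bash
python3 -m jog '[{"tx":-0.6,"ty":0,"tz":0.8,"ax":0,"ay":0,"az":0,"jaw":1},{"tx":0,"ty":0,"tz":0,"ax":0,"ay":0,"az":0,"jaw":1}]' >/dev/null; python3 -c "
from h import *
st()"; python3 -m jog '[{"tx":-0.6,"ty":0,"tz":0.8,"ax":0,"ay":0,"az":0,"jaw":1},{"tx":0,"ty":0,"tz":0,"ax":0,"ay":0,"az":0,"jaw":1}]' >/dev/null; python3 -c "
from h import *
st()"
```

```text
t 26.2 TCP [ 616.7 -101.1  243. ] G [ 605.8 -100.2  258.5] z [ 0.573 -0.047 -0.818] y [-0.079 -0.997  0.002] F [-4.4  0.6  3.8] w 0.129 gf 79.6 j [-0.43  0.24  1.68  0.33  0.66  1.01]
t 26.45 TCP [ 616.8 -101.2  242.9] G [ 605.9 -100.3  258.4] z [ 0.574 -0.047 -0.817] y [-0.078 -0.997  0.002] F [-7.2  2.2  9.6] w 0.128 gf 80.7 j [-0.43  0.24  1.69  0.33  0.65  1.01]
```

```bash
python3 -m jog '[{"tx":0.7,"ty":0,"tz":-1,"ax":0,"ay":0,"az":0,"jaw":1},{"tx":0,"ty":0,"tz":0,"ax":0,"ay":0,"az":0,"jaw":0.7},{"tx":0,"ty":0,"tz":0,"ax":0,"ay":0,"az":0,"jaw":0.5},{"tx":0,"ty":0,"tz":0,"ax":0,"ay":0,"az":0,"jaw":0.2},{"tx":0,"ty":0,"tz":0,"ax":0,"ay":0,"az":0,"jaw":0.0}]' >/dev/null; python3 -c "
from h import *
st()"; python3 -m jog '[{"tx":0,"ty":0,"tz":-8,"ax":0,"ay":0,"az":0,"jaw":0},{"tx":0,"ty":0,"tz":-20,"ax":0,"ay":0,"az":0,"jaw":0},{"tx":0,"ty":0,"tz":-30,"ax":0,"ay":0,"az":0,"jaw":0},{"tx":0,"ty":0,"tz":-40,"ax":0,"ay":0,"az":0,"jaw":0},{"tx":0,"ty":0,"tz":-40,"ax":0,"ay":0,"az":0,"jaw":0}]' >/dev/null; python3 -m jog '[{"tx":-20,"ty":0,"tz":-40,"ax":0,"ay":0,"az":0,"jaw":0},{"tx":0,"ty":0,"tz":0,"ax":0,"ay":0,"az":0,"jaw":0},{"tx":0,"ty":0,"tz":0,"ax":0,"ay":0,"az":0,"jaw":0},{"tx":0,"ty":0,"tz":0,"ax":0,"ay":0,"az":0,"jaw":0},{"tx":0,"ty":0,"tz":0,"ax":0,"ay":0,"az":0,"jaw":0}]' >/dev/null; python3 -c "
from h import *
st()
for n in('top','side'):
    c=capture(n)
    print(n,[np.round(x['centre'],1) for x in place_of('mark',n)[:1]])
    p,m=seg(c,'yellow',(540,-160,200),(700,-40,290)); print('yellow',len(p),p.mean(0).round(1),rect(p))
    p,m=seg(c,'orange',(560,-160,200),(680,-40,235)); print('orange',len(p),p.mean(0).round(1) if len(p) else '')
    p,m=seg(c,'white',(480,-160,5),(660,-40,40)); print('plate',len(p),np.percentile(p[:,2],[5,50,95]).round(1))
    x0,y0=(240,130) if n=='top' else (250,140)
    b=cv2.resize(c['color'][y0:y0+110,x0:x0+75],(394,578),interpolation=cv2.INTER_CUBIC); cv2.imwrite(f'pics/s_{n}.png',b[:,:,::-1])
cv2.imwrite('pics/w.png',np.hstack([cv2.imread('pics/s_top.png'),cv2.imread('pics/s_side.png')]))
"
```

```text
t 27.07 TCP [ 616.4 -101.1  242.1] G [ 605.5 -100.3  257.7] z [ 0.572 -0.046 -0.819] y [-0.079 -0.997  0.002] F [ 0.  -0.8  0.7] w 0.502 gf 0.0 j [-0.43  0.24  1.69  0.33  0.66  1.01]
t 28.32 TCP [498.6 -91.5 375.8] G [487.8 -90.7 391.4] z [ 0.571 -0.046 -0.82 ] y [-0.078 -0.997  0.001] F [ 0.4  0.9 -0.4] w 0.501 gf 0.0 j [-0.55 -0.12  1.73  0.31  1.    1.  ]
top [array([281.2, 171.5])]
yellow 117 [614.3 -98.9 259.8] [ 617.  -100.6   14.    54.7   86.6]
orange 0 
plate 555 [16.8 22.7 28.8]
side []
yellow 173 [ 611.5 -104.5  245.1] [ 620.2 -102.7   17.1   69.2   87.1]
orange 0 
plate 341 [18.6 23.3 29. ]
```

View pics/w.png

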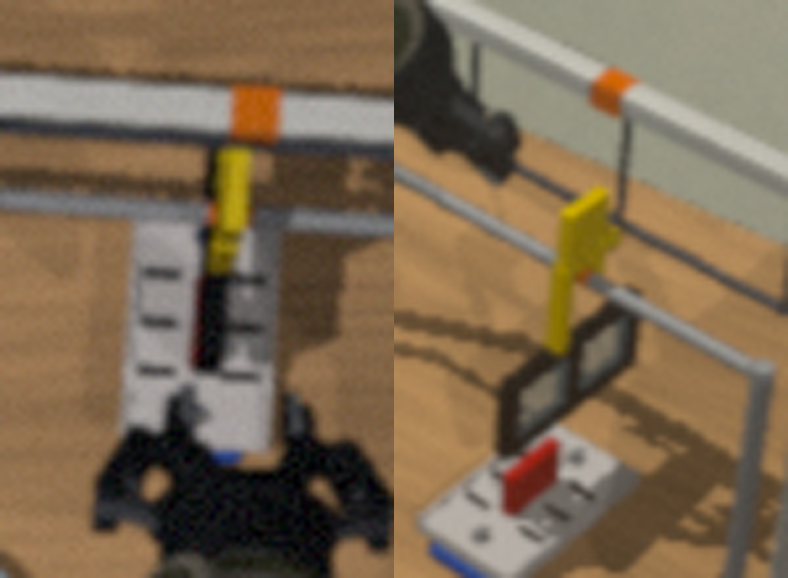

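The hanger hangs on the rail over the orange band (hook at y about -100.6, mark about -100.8). The plate is flush and the gripper is clear. I'll let it settle briefly, then hand in.

```bash
python3 -m jog '[{"tx":0,"ty":0,"tz":0,"ax":0,"ay":0,"az":0,"jaw":0},{"tx":0,"ty":0,"tz":0,"ax":0,"ay":0,"az":0,"jaw":0},{"tx":0,"ty":0,"tz":0,"ax":0,"ay":0,"az":0,"jaw":0},{"tx":0,"ty":0,"tz":0,"ax":0,"ay":0,"az":0,"jaw":0},{"tx":0,"ty":0,"tz":0,"ax":0,"ay":0,"az":0,"jaw":0}]' >/dev/null; python3 -c "
from h import *
for n in('top','side'):
    c=capture(n); p,m=seg(c,'yellow',(540,-160,200),(700,-40,290)); print(n,p.mean(0).round(1),rect(p))
print(finish_job())"
```

```text
top [614.6 -98.6 261.2] [ 617.2 -100.4   14.3   54.7   86.3]
side [ 611.3 -104.6  245.9] [ 620.9 -103.5   14.4   69.1   85.2]
the job is handed in; nothing more can be done
None
```

The job is handed in at about 29 s: the drip plate measures flush on its two pins, the lens frame hangs freely on the rail at the middle of the orange band (to within about 1 mm by the top camera, 2 to 3 mm by the side one), and the robot never went near the dry box, spray bottle or dish; no verdict came back.

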